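Shut the shape sorter and set its sliding stop

TASK

With the fingertips only, push the swing door of the yellow shape sorter fully shut; then push the upright wooden stop along its rail, past the first notch, until its spring pin drops into the second notch, the one in front of the door, so that the door stays shut. Grip and lift nothing, and leave the other toys where they stand.

Things in the scene. Friction and masses are not known exactly. Their poses are not given: they have to be found in the camera images.
- sorter: Fixed yellow shape sorter box with shape holes in its top, 110 mm high. Origin: on the table under the middle of its front face. x points from the front into the box, y along the front (to the robot's left at yaw 0), z up. The box fills x 0 to 130, y -70 to 70 mm; the door closes its front. A fixed wooden rail lies in front of it, parallel to y.
- sorter_door (a joint): Yellow swing door on the sorter's front: plain panel 8 mm thick, 118 mm from hinge to free edge, z 36 to 106 mm (swings above the rail). Upright hinge at its left (+y) end. 0 = shut, against a stop; grows as the free edge swings out to the sorter's -x (rad, range 0 to 1.6). Friction holds it where it is left; about 1 N at the free edge moves it.
- door_hinge (a point): The door's hinge axis at mid height of the door: at (-5, 62, 71) mm in the sorter's frame. From above, the door opened by angle a points from here to (-sin a, -cos a) in the sorter's frame; the panel reaches 4 mm to either side of this line.
- door_edge (a point): Middle of the free upright edge of the door, on its outer face, 71 mm above the table.
- stop_slide (a joint): Stop's place along the rail (m), growing to the sorter's +y, range 0 to 0.195: its centre is at x -35 mm, y -165 mm + this value in the sorter's frame. First notch at 0.080, second (the goal) at 0.155. Sliding takes 1 to 2 N; within about 5 mm of a notch's centre the pin drops and draws the stop in, so the push falls off; pushing it out again takes about 6 to 8 N.
- stop_pin (a joint): How far the stop's upright spring pin has sunk (m): 0 while its foot rides on the flat of the rail, about 0.005 when it has dropped into a notch, negative when it is pulled up. A spring presses it down with about 6 N; it works by itself as the stop slides.
- stop_top (a point): Middle of the top of the stop, 118 mm above the table: an upright wooden block 26 mm (x) by 24 mm (y, along the rail) by 85 mm high, just above the rail. It slides along the rail only. Set in the second notch, its back stands 13 mm in front of the shut door.
- pin_top (a point): Top of the round spring pin, 11 mm thick, seen in a 12 mm hole in the middle of the stop's top: 1 mm below the stop's top (117 mm above the table) on the flat of the rail, 6 mm below it when the pin has dropped into a notch.
- door_notch (a point): Centre of the rail's second notch (y -10 mm in the sorter's frame), where the stop has to end, level with the rail's top, 30 mm above the table. The rail is 40 mm wide (sorter x -55 to -15), y -195 to 65 mm, with end lips 12 mm high and two V notches across its top, 16 mm wide, 7 mm deep; the first is centred at y -85 mm.
- maple_peg: Bystander: loose upright maple peg, 18 mm thick, 45 mm high, standing in front of the rail. Origin: centre of its underside.
- loose_cylinder: Bystander: loose wooden cylinder, 34 mm diameter, 45 mm high, standing in front of the door's swing. Origin: centre of its underside.
- bridge_block: Bystander: loose wooden bridge block 30 x 60 x 26 mm, lying on the sorter's top towards the back. Origin: centre of its underside.
- turntable: Bystander: birch turntable, 180 mm diameter, with a green cylinder puzzle on it, 86 mm high in all. Origin: centre of its underside.
- ring_stacker: Bystander: blue silicone ring stacker, 100 mm diameter, 112 mm high. Origin: centre of its underside.
- peg_bowl: Bystander: steel bowl of pegs, 130 mm diameter, 50 mm high. Origin: centre of its underside.
- toy_car: Bystander: wooden toy car 100 mm long, 54 mm high, nearer the robot and to its left. Origin: centre of its underside.

How it is judged (in metres and radians):
On the way, in this order (a step that is already met when the one before it is completed fails the run):
1. the door is pushed shut while the stop is still clear of the door (value of joint sorter_door below 0.07 rad and value of joint stop_slide below 0.1 m), for 0.2 s.
2. the pin of the stop has dropped into the second notch (value of joint stop_slide between 0.15 and 0.16 m and value of joint stop_pin above 0.0035 m), for 0.2 s.
At the end, for the whole second after the job is handed in: The stop sits at rest in the second notch (within 5 mm of its centre along the rail, its pin sunk more than 3.5 mm) and the door is shut to within 0.08 rad (all of step 2 and value of joint sorter_door below 0.08 rad and velocity of joint stop_slide between -0.01 and 0.01 m/s); the robot touches nothing.
It fails at once if the stop's pin is pulled up more than 4 mm off the rail (value of joint stop_pin below -0.004 m).
It fails at once if another toy is moved by more than 30 mm or lifted (distance of any of maple_peg, loose_cylinder, bridge_block, turntable, ring_stacker, peg_bowl, toy_car from where it was at the start of the episode above 0.03 m).
It also fails if it takes over 53 s, if anything falls off the work surface, if the arm or the gripper's body presses on something with over 40 N, if the wrist force passes 120 N, or if a joint passes its speed limit or range.

ROBOT

A 6-joint arm with a two-finger parallel gripper is mounted at the origin on the work surface. World frame = base frame: x ahead of the robot, y to its left, z up, the work surface at z = 0. Lengths are in mm, angles in rad, forces in N, time in s.
With the tool pointing down it reaches from about 300 to 775 mm from the base axis. Payload 14.6 kg.
Tool frame: the origin (TCP) lies at the very end of the fingers, on their centre line; the grasp point (between the pads) lies 19 mm behind it; z points along the fingers, y is the line along which they close (so a half turn about z gives the same grasp; the last joint's range is limited). The gripper opens to 94 mm and grips with 3 to 60 N. Pads are 16 mm wide; open, the fingers measure 119 mm over their backs; the gripper's body (75 mm by 177 mm) begins 78 mm behind the grasp point.
Start: joints at [-1.389, 0.3, 1.521, -0, 1.321, -0.067], TCP at [135.426, -533.056, 205.446] pointing down, gripper open.
Joint ranges: [-3.03, 3.03], [-0.79, 2.21], [0.23, 2.52], [-1.04, 4.18], [0, 3.07], [-2.55, 2.55]. Speed limits (rad/s): [2.22, 2.22, 2.57, 3.14, 3.14, 3.14].

INTERFACE

Orientations are given as [roll, pitch, yaw] about the fixed x, y, z axes, in that order (R = Rz(yaw) Ry(pitch) Rx(roll)).
In Python, from cell import manip, camera, get_calibration gives the robot as it stands. The module is installed in compiled form; this text tells all that it offers.
- The arm moves only by the tool jog_arm, never from a script. Its argument "plan" is one flat list of numbers, 6 for each row, row after row: the shift along the world's x, y, z in m, then the turn, a rotation vector about the world's x, y, z in degrees. A call has 1 to 20 rows; each row is the pose to reach, as a shift and turn from the pose commanded when the call began; what a row does not reach only later rows make up. A row lasts 1/10 s, in which the tool goes at most 50 mm and 8.59 degrees, less where a joint would pass 70% of its speed; a pose out of reach is approached as far as the arm can. A call with a gripper value outside its range is refused whole. "claw" is the finger opening in m, from 0 to 0.094, set as the call begins (left out, the last holds). The fingers move at their own pace and stop on an object; "force" is the grip in N (left out, the last holds). Time passes only in rows, so rows that repeat a pose let the fingers close. It gives the time, the measured TCP pose, the force, the opening and the grip force at its end, in the units of the state.
- manip.read_state(): the state, without advancing time (a new reading comes with each control period).
- camera(name): name is "side" or "top" or "wrist"; returns (picture, depth): 384x512x3 uint8, red, green, blue; 384x512 float32, mm along the optical axis (not along the pixel's ray), 0 where there is no reading.
- get_calibration(name): a dict with "fx", "fy", "cx", "cy" (pixels), "k1" (the pictures are not rectified: a ray, as slopes to the right and down, at radius r is drawn at 1 + k1 r^2 times it, then the intrinsics apply), "origin" and "attitude" of the camera in the world. Camera axes: x right, y down, z forward; pixel columns grow to the right and rows downward; lengths in mm; the calibration is good to about 2 mm. A picture is of the moment at which its call begins: read the wrist's pose just before it. get_calibration takes no time and is no camera call; for the wrist camera it gives the pose at the moment of the call.
- manip.sign_off(): hands the job in; it is judged then, once.
The state is a dict: "clock": time; "joints": joint angles; "qd": joint speeds; "effort": joint torques, N m; "eef_pos": TCP position; "eef_rot": TCP orientation; "wrist_force": force on the tool from outside, world axes, zero at the start; "moment": the same for the moment, N m; "finger_gap": finger opening in mm; "finger_force": force on a finger pad.
Only numpy, scipy, OpenCV 4.12 (cv2) and the standard library are available. Lean on these libraries where they do the work, as an engineer would, in place of code of your own. Each camera call takes 0.05 s, during which the arm holds its last target. There are 200 camera calls.

## Working session

There is one attempt and no reset: what is moved stays moved. The work goes in short steps, Python scripts to look and compute and a tool call to move; the robot and the scene stay as the last step left them, time stands still between calls to the robot, and variables do not carry over. Pictures are saved under pics/ and viewed, at most 10 in all, crops included, and the job is handed in when it is done.

Besides the shell and the picture viewer there is one more tool, called after ">>>" by a JSON object that holds its "name" and its "arguments". jog_arm: Moves the arm, as the interface text tells. Its arguments: {"type":"object","properties":{"plan":{"type":"array"},"claw":{"type":"number"},"force":{"type":"number"}},"required":["plan"]}

```bash
mkdir -p pics
cat > h.py <<'E'
import numpy as np, cv2
from scipy.spatial.transform import Rotation as R
from cell import manip, camera, get_calibration
def cloud(name):
    c=get_calibration(name); p,d=camera(name)
    K=np.array([[c['fx'],0,c['cx']],[0,c['fy'],c['cy']],[0,0,1.]])
    v,u=np.mgrid[0:384,0:512]
    n=cv2.undistortPoints(np.stack([u,v],-1).reshape(-1,1,2).astype(np.float64),K,np.array([c['k1'],0,0,0.])).reshape(384,512,2)
    a=np.array(c['attitude'],float)
    A=a if a.shape==(3,3) else R.from_euler('xyz',a).as_matrix()
    P=np.dstack([n,np.ones((384,512))])*d[...,None]
    W=P@A.T+np.array(c['origin']); W[d==0]=np.nan
    return p,d,W
def save(p,f): cv2.imwrite(f,cv2.cvtColor(p,cv2.COLOR_RGB2BGR))
E
python3 - <<'E'
from h import *
for n in ['top','side']:
    print(n,get_calibration(n))
    p,d,W=cloud(n); save(p,f'pics/{n}0.png'); np.savez(f'{n}0.npz',p=p,d=d,W=W)
s=manip.read_state();print(s)
E
```

```text
top {'fx': 418.5123241901236, 'fy': 418.5123241901236, 'cx': 254.87212733659916, 'cy': 194.30671216527205, 'k1': -0.023645037160628782, 'origin': array([ 311.21693304,    9.39310584, 1495.4732533 ]), 'attitude': array([-2.96282844, -0.00826721, -1.59339079])}
side {'fx': 461.88743058807086, 'fy': 461.88743058807086, 'cx': 258.6437939041763, 'cy': 190.016800055814, 'k1': -0.11435544442560067, 'origin': array([506.30981308, 742.17173403, 982.75590614]), 'attitude': array([-2.46310813e+00,  6.87757828e-04, -3.10068896e+00])}
{'clock': 0.1, 'joints': array([-1.38858477e+00,  3.00414353e-01,  1.52149682e+00,  6.19241270e-06,
        1.32068839e+00, -6.65963867e-02]), 'qd': array([ 0.00172293, -0.0017282 , -0.00258523,  0.00046405,  0.00144506,
        0.00065276]), 'effort': array([ 1.36826078e-03, -5.32644618e+01, -3.53281581e+01,  7.09089939e-02,
        2.35308800e-02, -6.63906690e-05]), 'eef_pos': array([ 135.396891  , -532.84312996,  204.9530979 ]), 'eef_rot': array([-3.14058837e+00, -7.29921527e-05,  2.48806374e-01]), 'wrist_force': array([-0.36683281,  1.00574489, -0.10656372]), 'moment': array([-0.03382719, -0.0633583 , -0.04382264]), 'finger_force': 0.0, 'finger_gap': 93.82297023188852}
```

View pics/top0.png

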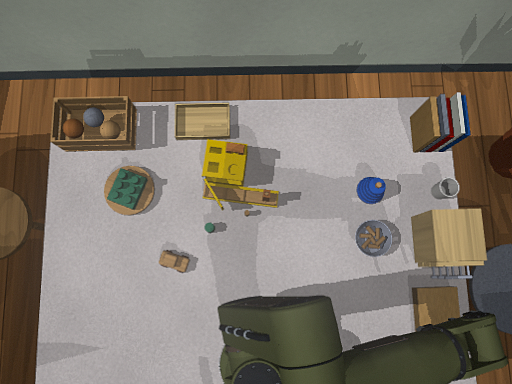

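View pics/side0.png

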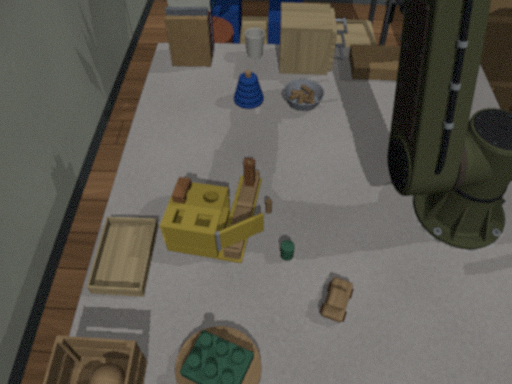

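The top view shows the sorter at about cols 203-246, rows 140-185. The door is open, running from about (205,180) to (222,208), and the stop is at about (267,196). The green cylinder is at (210,228) and the peg at (248,213). In the side view the stop is near (249,170) and the door's free edge near (262,215).

Run:
```python
from h import *
out={}
for n in ['top','side']:
    z=np.load(f'{n}0.npz'); p,W=z['p'],z['W']; hsv=cv2.cvtColor(p,cv2.COLOR_RGB2HSV)
    Y=(hsv[...,0]>20)&(hsv[...,0]<35)&(hsv[...,1]>150)
    X=W[...,0];yy=W[...,1];Z=W[...,2]
    reg=(X>350)&(X<800)&(yy>-250)&(yy<300)
    m=reg&Y&(Z>104)&(Z<118)
    print(n,'yellow top z',np.nanmedian(Z[m]),m.sum(),cv2.minAreaRect(W[m][:,:2].astype(np.float32)))
    m=reg&Y&(Z>45)&(Z<100); print(' door pts',m.sum())
    q=W[m]; np.save(f'{n}_d.npy',q); np.save(f'{n}_t.npy',W[reg&(Z>104)&(Z<118)])
    print(' table z',np.nanmedian(Z[reg&(Z<20)]))
    m=reg&(Z>108)&(Z<125)&~Y; 
    # stop
    lab,cc,st,ce=cv2.connectedComponentsWithStats((reg&(Z>40)&(Z<130)).astype(np.uint8))
    for i in range(1,lab):
        if st[i,4]>15:
            w=W[cc==i]; print('  comp',ce[i].round(),st[i,4],np.nanmin(w,0).round(),np.nanmax(w,0).round())
    lab,cc,st,ce=cv2.connectedComponentsWithStats((reg&(Z>10)&(Z<60)).astype(np.uint8))
    for i in range(1,lab):
        if st[i,4]>15:
            w=W[cc==i]; print('  low',ce[i].round(),st[i,4],np.nanmin(w,0).round(),np.nanmax(w,0).round())
    b=p[135:235,190:300] if n=='top' else p[145:275,155:305]
    b=cv2.resize(b,None,fx=3.6,fy=3.6,interpolation=cv2.INTER_CUBIC) if n=='top' else cv2.resize(b,None,fx=4,fy=4,interpolation=cv2.INTER_CUBIC)
    out[n]=b
H=min(b.shape[0] for b in out.values())
save(np.hstack([cv2.resize(out['top'],(390,355)),cv2.resize(out['side'],(410,355))]),'pics/crop0.png')
```

```text
top yellow top z 110.31855605402836 1098 ((655.5947265625, 84.37218475341797), (240.83766174316406, 176.11282348632812), 18.4659481048584)
 door pts 40
 table z 0.9575411694129343
  comp [223. 164.] 1253 [520.  19.  40.] [760. 173. 130.]
  comp [266. 195.] 84 [548. -55.  40.] [575. -31. 124.]
  comp [246. 212.] 21 [504.  17.  42.] [518.  31.  52.]
  comp [209. 227.] 71 [447. 139.  40.] [475. 171.  53.]
  comp [171. 257.] 69 [350. 264.  40.] [374. 300.  65.]
  low [202. 137.] 182 [791.  82.  10.] [800. 281.  43.]
  low [215. 150.] 65 [729. 110.  27.] [753. 153.  42.]
  low [213. 167.] 96 [658. 121.  27.] [698. 161.  45.]
  low [233. 170.] 86 [650.  50.  28.] [684.  86.  45.]
  low [239. 192.] 995 [535. -89.  10.] [642. 167.  60.]
  low [207. 193.] 93 [561. 134.  10.] [613. 177.  55.]
  low [246. 213.] 29 [501.  17.  10.] [526.  35.  52.]
  low [209. 227.] 87 [444. 138.  12.] [475. 171.  53.]
  low [175. 257.] 134 [350. 228.  12.] [382. 300.  59.]
side yellow top z 110.8525762816065 1759 ((635.8689575195312, 102.45671081542969), (142.1619110107422, 223.66976928710938), 81.30699157714844)
 door pts 1260
 table z 0.7910379455022394
  comp [249. 171.] 306 [540. -81.  40.] [579. -27. 122.]
  comp [205. 220.] 3947 [522.  20.  40.] [760. 175. 130.]
  comp [268. 202.] 38 [505.  16.  41.] [520.  32.  49.]
  comp [287. 246.] 149 [447. 135.  40.] [478. 170.  51.]
  comp [334. 295.] 134 [350. 262.  46.] [375. 300.  60.]
  low [241. 203.] 994 [536. -84.  10.] [638. 111.  60.]
  low [209. 200.] 34 [644.  25.  41.] [677.  38.  60.]
  low [268. 205.] 86 [504.  16.  10.] [520.  34.  49.]
  low [178. 216.] 99 [726.  50.  31.] [745. 100.  54.]
  low [203. 220.] 165 [654.  61.  31.] [696. 100.  40.]
  low [148. 256.] 373 [792.  80.  10.] [800. 281.  40.]
  low [214. 246.] 1091 [522. 106.  10.] [759. 181.  60.]
  low [287. 249.] 242 [446. 135.  10.] [480. 171.  51.]
  low [332. 293.] 249 [350. 226.  10.] [386. 300.  58.]
```

View pics/crop0.png

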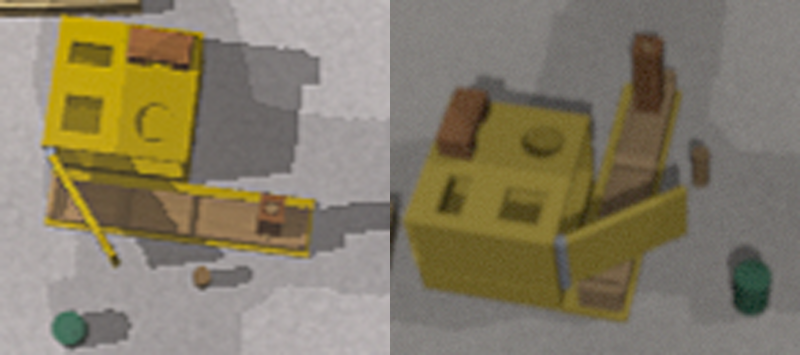

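The crop shows the door open about 0.6-0.7 rad relative to the front and the stop in the right third of the rail, before the first notch. The sorter's yaw is about -0.1. Next I'll fit the poses.

Run:
```python
from h import *
from scipy.optimize import minimize
T=[]
for n in ['top','side']:
    q=np.load(f'{n}_t.npy'); q=q[(q[:,2]>107)&(q[:,2]<114)]; q=q[(q[:,0]>605)&(q[:,1]>0)&(q[:,1]<185)]; T.append(q)
    b=cv2.minAreaRect(q[:,:2].astype(np.float32)); print(n,len(q),b)
def fit(q):
    def cost(v):
        c,s=np.cos(v[2]),np.sin(v[2]); d=q[:,:2]-v[:2]; x=c*d[:,0]+s*d[:,1]; y=-s*d[:,0]+c*d[:,1]
        out=np.maximum(0,-x)+np.maximum(0,x-130)+np.maximum(0,abs(y)-70)
        return np.minimum(out,8).sum()*1+0.0
    # rect area fixed: also percentile-edge matching
    def edges(v):
        c,s=np.cos(v[2]),np.sin(v[2]); d=q[:,:2]-v[:2]; x=c*d[:,0]+s*d[:,1]; y=-s*d[:,0]+c*d[:,1]
        p=np.percentile
        return [p(x,.7),p(x,99.3),p(y,.7),p(y,99.3)]
    best=min((minimize(cost,[622,85+dy,yw],method='Nelder-Mead') for dy in(-5,5) for yw in(-.05,-.1,-.15)),key=lambda r:r.fun)
    return best.x,best.fun,edges(best.x)
for q in T+[np.vstack(T)]: print(fit(q))
v=fit(np.vstack(T))[0]; np.save('sorter.npy',v)
c,s=np.cos(v[2]),np.sin(v[2])
for n in ['top','side']:
    z=np.load(f'{n}0.npz');W=z['W'];p=z['p'];hsv=cv2.cvtColor(p,cv2.COLOR_RGB2HSV)
    d=W-np.array([v[0],v[1],0]); S=np.dstack([c*d[...,0]+s*d[...,1],-s*d[...,0]+c*d[...,1],W[...,2]])
    m=(S[...,0]<-10)&(S[...,0]>-130)&(S[...,1]>-40)&(S[...,1]<75)&(S[...,2]>45)&(S[...,2]<112)
    q=S[m]; 
    l=cv2.fitLine(q[:,:2].astype(np.float32),cv2.DIST_HUBER,0,.01,.01).ravel()
    dr=l[:2]*-np.sign(l[1]); print(n,'door angle',np.arctan2(-dr[0],-dr[1]),'at',l[2:],'min',q.min(0),'max',q.max(0),'reach',np.percentile((q[:,:2]-[-5,62])@dr,[1,99]))
    m=(abs(S[...,0]+35)<30)&(S[...,1]<-40)&(S[...,1]>-180)&(S[...,2]>110)&(S[...,2]<125)
    q=S[m]; print('stop top',len(q),np.median(q,0),q.min(0),q.max(0),'slide',np.median(q[:,1])+165)
    m=(S[...,0]<-5)&(S[...,0]>-65)&(S[...,1]<75)&(S[...,1]>-210)&(S[...,2]>34)&(S[...,2]<46)
    q=S[m]; print('lip',np.percentile(q,[1,99],axis=0))
    for nm,(a,b) in dict(peg=(512,25),cyl=(461,154)).items():
        m=(np.hypot(W[...,0]-a,W[...,1]-b)<28)&(W[...,2]>40)&(W[...,2]<50); print(nm,np.median(W[m],0).round(),np.median(S[m],0).round())
```

```text
top 852 ((674.3142700195312, 96.3775634765625), (139.83062744140625, 150.79457092285156), 81.8196029663086)
side 1787 ((674.41748046875, 96.11920928955078), (143.49903869628906, 152.70640563964844), 82.33937072753906)
(array([ 6.19302219e+02,  1.04196961e+02, -1.41231826e-01]), np.float64(76.910088404161), [np.float64(-9.608308201089855), np.float64(129.9388531533626), np.float64(-69.24218239691507), np.float64(69.73006008624385)])
(array([ 6.20298877e+02,  1.02963240e+02, -1.20173336e-01]), np.float64(152.83459452946536), [np.float64(-7.351101013616414), np.float64(129.8758629293558), np.float64(-69.25334833992642), np.float64(69.54985433948694)])
(array([ 6.19566976e+02,  1.03696557e+02, -1.33929725e-01]), np.float64(238.45892685590903), [np.float64(-8.504463527655188), np.float64(130.23454808154665), np.float64(-69.19628605762483), np.float64(69.56666256655568)])
top door angle 0.9000083 at [-58.086205  21.304144] min [-99.09721686 -12.66257881  46.23008651] max [-12.46038327  65.090106   111.58806751] reach [  8.08166568 118.03465992]
stop top 56 [ -38.07039998 -154.64207718  118.92443223] [ -50.02038472 -166.12455961  110.9085874 ] [ -24.73196086 -142.63774249  123.68941084] slide 10.357922822548346
lip [[ -57.36105203 -192.03296393   34.05870593]
 [ -17.09647015   66.04697681   45.60771352]]
peg [511.  24.  46.] [-97. -93.  46.]
cyl [461. 156.  45.] [-165.   30.   45.]
side door angle 0.905737 at [-52.403168  25.871977] min [-97.14349697 -12.46129604  45.00131175] max [-10.01099566  65.9248338  111.7480129 ] reach [  6.35763618 115.62031391]
stop top 98 [ -35.12855027 -151.59821053  117.60397967] [ -48.42934734 -167.28364436  110.33571728] [ -21.86874064 -138.64946709  121.71683421] slide 13.401789466622347
lip [[ -62.08149513 -192.23392412   34.0195111 ]
 [  -5.66448746   65.7461156    45.55186889]]
peg [512.  25.  44.] [-96. -93.  44.]
cyl [462. 156.  46.] [-162.   30.   46.]
```

>>> {"name": "jog_arm", "arguments": {"plan": [0.01,0.017,0,0,0,0,0.03,0.05,0,0,0,-1,0.05,0.085,0,0,0,-2,0.07,0.12,0,0,0,-3,0.09,0.155,0,0,0,-4,0.11,0.19,0,0,0,-6,0.13,0.225,0,0,0,-8,0.15,0.26,0,0,0,-10,0.17,0.295,0,0,0,-12,0.19,0.33,0,0,0,-14,0.21,0.365,0,0,0,-16,0.23,0.4,0,0,0,-18,0.25,0.435,0,0,0,-20,0.27,0.47,0,0,0,-21.8,0.29,0.505,0,0,0,-21.8,0.31,0.54,0,0,0,-21.8,0.33,0.575,0,0,0,-21.8,0.35,0.61,0,0,0,-21.8,0.37,0.645,0,0,0,-21.8,0.39,0.675,0,0,0,-21.8], "claw": 0, "force": 10}}

```text
clock: 2.1
eef_pos: [525.8, 143.9, 205.1]
eef_rot: [3.142, 0.001, -0.131]
wrist_force: [0.6, 0.2, -0.9]
finger_gap: 0.4
finger_force: 0.0
```

>>> {"name": "jog_arm", "arguments": {"plan": [0,0,-0.036,0,0,0,0,0,-0.072,0,0,0,0,0,-0.108,0,0,0,0,0,-0.143,0,0,0,0,0,-0.143,0,0,0]}}

```text
clock: 2.6
eef_pos: [522.9, 141.4, 58.3]
eef_rot: [3.139, 0.007, -0.132]
wrist_force: [-0.0, 0.7, 0.3]
finger_gap: 0.7
finger_force: 0.0
```

>>> {"name": "jog_arm", "arguments": {"plan": [0.003,-0.005,0,0,0,0,0.006,-0.009,0,0,0,0,0.009,-0.015,0,0,0,0,0.013,-0.022,0,0,0,0,0.017,-0.029,0,0,0,0,0.02,-0.035,0,0,0,0,0.026,-0.041,0,0,0,0,0.032,-0.046,0,0,0,0,0.038,-0.051,0,0,0,0,0.043,-0.056,0,0,0,0,0.049,-0.059,0,0,0,0,0.055,-0.061,0,0,0,0,0.06,-0.064,0,0,0,0,0.064,-0.066,0,0,0,0,0.067,-0.067,0,0,0,0,0.07,-0.068,0,0,0,0,0.07,-0.068,0,0,0,0]}}

```text
clock: 4.3
eef_pos: [595.7, 73.9, 62.4]
eef_rot: [3.142, -0.0, -0.132]
wrist_force: [0.1, 0.4, 0.6]
finger_gap: 0.6
finger_force: 0.0
```

>>> {"name": "jog_arm", "arguments": {"plan": [0.002,0,0,0,0,0,0.004,-0.001,0,0,0,0,0.006,-0.001,0,0,0,0,0.006,-0.001,0,0,0,0,0.006,-0.001,0,0,0,0,0.006,-0.001,0,0,0,0]}}

```text
clock: 4.9
eef_pos: [599.1, 73.3, 62.3]
eef_rot: [3.141, 0.006, -0.131]
wrist_force: [-20.7, 1.2, 11.4]
finger_gap: 0.7
finger_force: 10.5
```

Run:
```python
from h import *
out=[]
for n in ['side','top']:
    p,d,W=cloud(n); b=p[145:275,155:305] if n=='side' else p[135:235,190:300]
    out.append(cv2.resize(b,(400,350),interpolation=cv2.INTER_CUBIC))
save(np.hstack(out),'pics/c1.png'); s=manip.read_state(); print(s['eef_pos'],s['wrist_force'],s['clock'])
```

```text
[599.15886041  73.3030971   62.34307322] [-20.65749059   2.38574769  11.17998888] 5.0
```

View pics/c1.png

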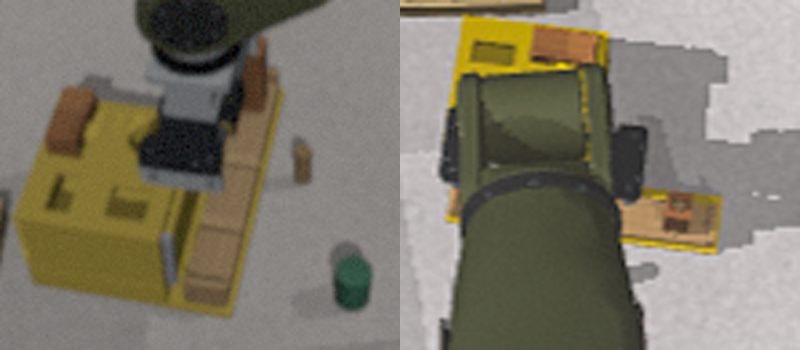

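The door is shut flat against the front, and the panel presses at about 20 N. Next I back off, go round in front of the stop, and come in at its right-hand side.

>>> {"name": "jog_arm", "arguments": {"plan": [-0.01,0.001,0,0,0,0,-0.03,0.004,0.003,0,0,0,-0.05,0.006,0.008,0,0,0,-0.06,0.008,0.012,0,0,0,-0.064,-0.022,0.012,0,0,0,-0.068,-0.052,0.012,0,0,0,-0.072,-0.082,0.012,0,0,0,-0.076,-0.112,0.012,0,0,0,-0.08,-0.14,0.012,0,0,0,-0.0815,-0.153,0.01,0,0,0,-0.0815,-0.153,0.008,0,0,0,-0.065,-0.155,0.008,0,0,0,-0.05,-0.157,0.008,0,0,0,-0.042,-0.158,0.008,0,0,0,-0.042,-0.158,0.008,0,0,0,-0.042,-0.158,0.008,0,0,0]}}

```text
clock: 6.6
eef_pos: [559.0, -84.4, 70.1]
eef_rot: [-3.141, 0.001, -0.131]
wrist_force: [-0.8, -0.3, -0.1]
finger_gap: 0.7
finger_force: 0.0
```

Run:
```python
from h import *
p,d,W=cloud('side'); b=p[125:275,155:325]
save(cv2.resize(b,(680,600),interpolation=cv2.INTER_CUBIC),'pics/c2.png')
s=manip.read_state(); v=np.array([619.5,103.7]);c,q=np.cos(.13),-np.sin(.13)
e=s['eef_pos'][:2]-v; print(s['eef_pos'],c*e[0]+q*e[1],-q*e[0]+c*e[1],s['wrist_force'])
d=W-np.array([*v,0]); S=np.dstack([c*d[...,0]+q*d[...,1],-q*d[...,0]+c*d[...,1],W[...,2]])
m=(S[...,1]>-45)&(S[...,1]<45)&(S[...,2]>95)&(S[...,2]<107)&(S[...,0]<5)&(S[...,0]>-100)
print('door', m.sum(), S[m].min(0), S[m].max(0))
```

```text
[558.95936087 -84.53159015  70.2619359 ] -35.62854998188293 -194.49140583073338 [ 0.71746188 -0.60170074 -0.1460324 ]
door 91 [ -7.85517161 -44.27656045  95.04918382] [  3.43321011  44.80002873 106.9526155 ]
```

View pics/c2.png

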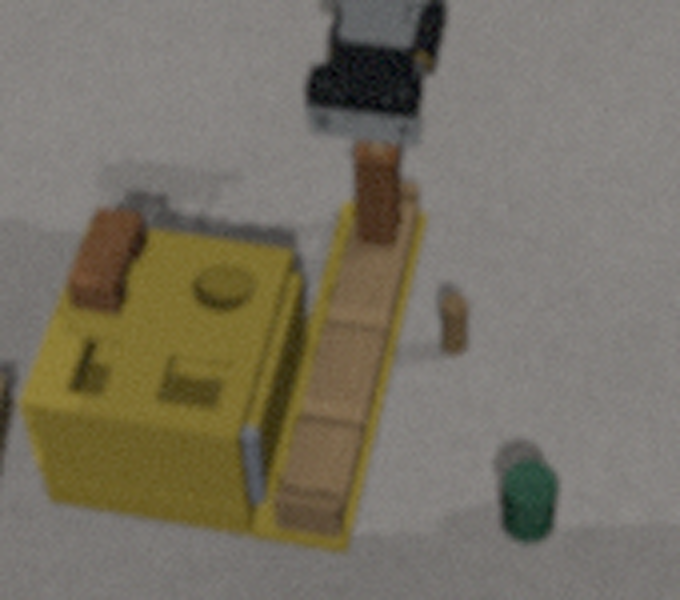

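The door stays shut, the stop is just ahead of the fingers, and the way is clear. Now I push along the rail, stopping just short of the second notch.

>>> {"name": "jog_arm", "arguments": {"plan": [0.0013,0.01,0,0,0,0,0.0026,0.02,0,0,0,0,0.0039,0.03,0,0,0,0,0.0052,0.04,0,0,0,0,0.0065,0.05,0,0,0,0,0.0078,0.06,0,0,0,0,0.0091,0.07,0,0,0,0,0.0104,0.08,0,0,0,0,0.011,0.085,0,0,0,0,0.0117,0.09,0,0,0,0,0.0124,0.095,0,0,0,0,0.013,0.1,0,0,0,0,0.0143,0.11,0,0,0,0,0.0156,0.12,0,0,0,0,0.0169,0.13,0,0,0,0,0.0176,0.135,0,0,0,0,0.0182,0.14,0,0,0,0,0.0189,0.145,0,0,0,0,0.0189,0.145,0,0,0,0]}}

```text
clock: 8.55
eef_pos: [578.2, 60.6, 70.4]
eef_rot: [-3.141, 0.0, -0.131]
wrist_force: [-1.3, -0.8, -0.3]
finger_gap: 0.6
finger_force: 0.0
```

```bash
cat >> h.py <<'E'
def check(name,pic=None):
    p,d,W=cloud(name); s=manip.read_state(); v=np.array([619.5,103.7]);c,q=np.cos(.13),-np.sin(.13)
    e=s['eef_pos'][:2]-v; print('tcp',c*e[0]+q*e[1],-q*e[0]+c*e[1],s['wrist_force'],s['clock'])
    d=W-np.array([*v,0]); S=np.dstack([c*d[...,0]+q*d[...,1],-q*d[...,0]+c*d[...,1],W[...,2]])
    hsv=cv2.cvtColor(p,cv2.COLOR_RGB2HSV); B=(hsv[...,0]<18)&(hsv[...,1]>70)
    m=B&(S[...,0]<-16)&(S[...,0]>-56)&(S[...,2]>60)&(S[...,2]<125)&(S[...,1]<40)
    print('stop',m.sum(),np.percentile(S[m],[2,50,98],axis=0).round(1).tolist())
    if pic: save(cv2.resize(p[125:275,155:325],(680,600),interpolation=cv2.INTER_CUBIC),pic)
E
python3 -c "
from h import *
check('side','pics/c3.png')"
```

```text
tcp -35.35782665963069 -48.382927540246136 [ 0.98296641  0.10306799 -0.71509771] 8.6
stop 130 [[-46.4, -305.8, 60.8], [-36.1, -11.3, 84.1], [-22.1, -8.2, 108.1]]
```

View pics/c3.png

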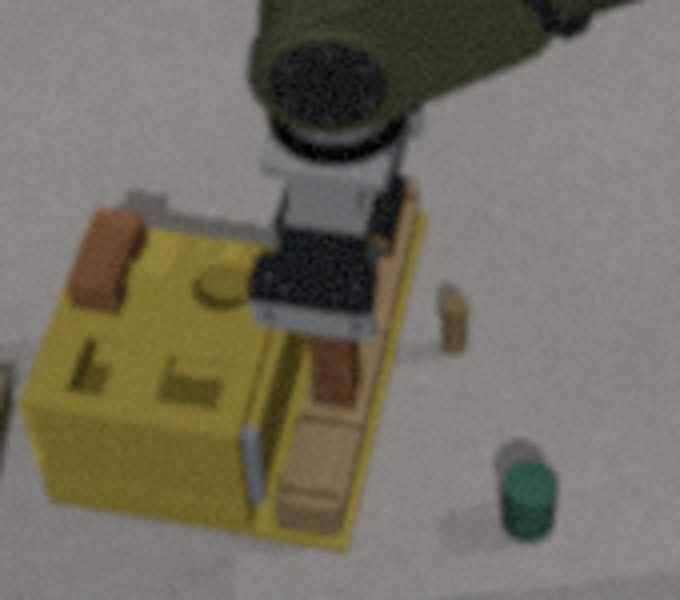

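The stop's left face is at y≈-11, so slide is about 142, roughly 12 mm short of the notch. I nudge it on.

>>> {"name": "jog_arm", "arguments": {"plan": [0.0003,0.002,0,0,0,0,0.0005,0.004,0,0,0,0,0.0008,0.006,0,0,0,0,0.001,0.008,0,0,0,0,0.0013,0.01,0,0,0,0,0.0013,0.01,0,0,0,0,0.0013,0.01,0,0,0,0]}}

```text
clock: 9.3
eef_pos: [579.7, 70.0, 70.5]
eef_rot: [-3.142, -0.0, -0.131]
wrist_force: [0.7, -0.6, 0.2]
finger_gap: 0.5
finger_force: 0.0
```

```bash
python3 -c "
from h import *
check('side')"
```

```text
tcp -35.1552537639937 -38.619923249357015 [ 0.52896685  0.54080203 -0.8646409 ] 9.35
stop 139 [[-46.3, -17.2, 61.1], [-35.4, 1.2, 83.9], [-22.1, 4.7, 111.1]]
```

The stop moved 12.5 mm for a 9.8 mm push, so it was drawn into the notch. I back away and check from above.

>>> {"name": "jog_arm", "arguments": {"plan": [-0.002,-0.015,0,0,0,0,-0.004,-0.03,0,0,0,0,-0.004,-0.03,0.03,0,0,0,-0.004,-0.03,0.07,0,0,0,-0.014,-0.03,0.11,0,0,0,-0.044,-0.02,0.15,0,0,0,-0.08,-0.01,0.19,0,0,0,-0.1,0,0.2,0,0,0,-0.1,0,0.2,0,0,0,-0.1,0,0.2,0,0,0]}}

```text
clock: 10.35
eef_pos: [479.7, 69.1, 270.5]
eef_rot: [-3.142, -0.001, -0.132]
wrist_force: [0.8, 0.9, -0.3]
finger_gap: 0.5
finger_force: 0.0
```

Run:
```python
from h import *
check('side'); check('top')
p,d,W=cloud('wrist'); c=get_calibration('wrist'); print(c['origin'],c['attitude'])
p2=camera('side')[0]
save(np.hstack([cv2.resize(p,(440,330)),cv2.resize(p2[130:250,190:320],(357,330),interpolation=cv2.INTER_CUBIC)]),'pics/c4.png'); np.savez('w.npz',W=W,p=p)
```

```text
tcp -134.0211525483652 -52.45569453158678 [-0.99409642 -1.63281154 -0.51070143] 10.4
stop 255 [[-46.4, -19.9, 61.1], [-34.9, 0.0, 106.7], [-21.6, 4.3, 120.5]]
tcp -133.9191467616747 -52.401298076841385 [-0.44655874 -0.43526711  0.05670104] 10.45Traceback (most recent call last):
  File "<stdin>", line 2, in <module>
  File "h.py", line 21, in check
    print('stop',m.sum(),np.percentile(S[m],[2,50,98],axis=0).round(1).tolist())
                         ~~~~~~~~~~~~~^^^^^^^^^^^^^^^^^^^^^^^
    return _quantile_unchecked(
        a, q, axis, out, overwrite_input, method, keepdims, weights)
    return _ureduce(a,
                    func=_quantile_ureduce_func,
    ...<5 lines>...
                    overwrite_input=overwrite_input,
                    method=method)
    r = func(a, **kwargs)
    result = _quantile(arr,
                       quantiles=q,
    ...<2 lines>...
                       out=out,
                       weights=wgt)
    slices_having_nans = np.isnan(arr[-1, ...])
                                  ~~~^^^^^^^^^
IndexError: index -1 is out of bounds for axis 0 with size 0
```

The top view is blocked by the arm, so I use the wrist and side views.

Run:
```python
from h import *
p,d,W=cloud('wrist'); np.savez('w.npz',W=W,p=p)
p2=camera('side')[0]
save(np.hstack([cv2.resize(p,(440,330)),cv2.resize(p2[130:250,190:320],(357,330),interpolation=cv2.INTER_CUBIC)]),'pics/c4.png')
v=np.array([619.5,103.7]);c,q=np.cos(.13),-np.sin(.13)
d=W-np.array([*v,0]); S=np.dstack([c*d[...,0]+q*d[...,1],-q*d[...,0]+c*d[...,1],W[...,2]])
m=(abs(S[...,0]+35)<22)&(S[...,2]>105)&(S[...,2]<125)&(abs(S[...,1]+10)<35)
print(m.sum()); 
if m.sum():
    t=S[m]; print(np.percentile(t,[2,50,98],axis=0)); ce=(np.percentile(t,2,axis=0)+np.percentile(t,98,axis=0))/2
    r=np.hypot(*(t[:,:2]-ce[:2]).T); print(ce,'pin z',np.median(t[r<4,2]),'rim z',np.median(t[(r>8)&(r<12),2]))
```

```text
563
[[-47.0217603  -23.21550279 108.09208887]
 [-33.68965371 -11.43055098 118.35424598]
 [-21.25368591   0.33886705 120.09068867]]
[-34.13772311 -11.43831787 114.09138877] pin z 112.577839623741 rim z 118.65971083942335
```

View pics/c4.png

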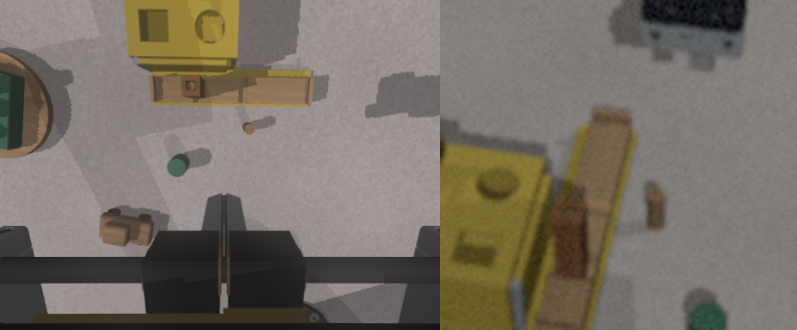

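The wrist view shows the stop at about (192,87) over the second notch, in front of the shut door, with the pin 6 mm below the stop's top, so it has dropped. The peg and cylinder haven't been moved.

```bash
python3 -c "
from cell import manip
print(manip.sign_off())"
```

```text
the job is handed in; nothing more can be done
None
```

The door is pushed shut, the stop's pin has dropped into the second notch in front of it, the peg and cylinder are where they were, and the job is handed in; no verdict was returned.

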